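Gauge a reamed small-end bush

ROBOT

A 6-joint arm with a two-finger parallel gripper is mounted at the origin on the work surface. World frame = base frame: x ahead of the robot, y to its left, z up, the work surface at z = 0. Lengths are in m, angles in rad, forces in N, time in s.
With the tool pointing down it reaches from about 0.35 to 0.775 m from the base axis. Payload 7.3 kg.
Tool frame: the origin (TCP) lies between the finger pads; the fingertips stand 17 mm ahead of it and the grasp point (between the pads) lies 2 mm behind it; z points along the fingers, y is the direction in which the jaws open and shut (so a half turn about z gives the same grasp; the last joint's range is limited). The gripper opens to 92 mm and grips with 3 to 60 N. Pads are 19 mm wide; open, the fingers measure 130 mm over their backs; the gripper's body (75 mm by 190 mm) begins 47 mm behind the grasp point.
Start: joints at [-1.26, 0.342, 1.524, -0, 1.275, -0.146], TCP at [0.232, -0.471, 0.244] pointing down, gripper open.
Joint ranges: [-2.53, 2.53], [-0.77, 2.02], [0.04, 2.7], [-1, 4.14], [0.28, 2.66], [-3.11, 3.11]. Speed limits (rad/s): [2.57, 2.57, 3.14, 3.14, 3.14, 3.14].

INTERFACE

Orientations are given as [roll, pitch, yaw] about the fixed x, y, z axes, in that order (R = Rz(yaw) Ry(pitch) Rx(roll)).
In Python, from cell import sensors, vision, hand_in gives the robot as it stands.
- The arm moves only by the tool step_arm, never from a script. Its argument "series" is a list of rows, each a list of 5 numbers: the opening, from 0 (shut) to 1 (fully open), then the shift along the world's x, y, z each as a share of 25 mm, from -1 to 1, then the turn about the world's z as a share of 0.08 rad, from -1 to 1. A call has 1 to 12 rows; each row shifts and turns the commanded pose from where the row before left it; what a row does not reach is not made up. A row lasts 1/10 s, in which the tool goes at most 50 mm and 8.59 degrees, less where a joint would pass 70% of its speed; a pose out of reach is approached as far as the arm can. A call with a number of a shift or a turn outside -1 to 1 is refused whole. A call with a gripper value outside its range is refused whole. The fingers move at their own pace and stop on an object; "squeeze" is the grip in N (left out, the last holds). Time passes only in rows, so rows that do not move let the fingers close. It gives the time, the measured TCP pose, the force and the opening at its end, in the units of the state.
- sensors.observe(): the state, without advancing time (a new reading comes with each control period).
- vision.read_camera(name): name is "scene" or "top" or "wrist"; returns a dict with "pixels" (384x512x3 uint8, blue, green, red), "range_z" (384x512 float32, m along the optical axis (not along the pixel's ray), 0 where there is no reading), "camera_matrix" (3x3 intrinsics, pixels), "pose" (4x4, takes a point from camera to world coordinates). Camera axes: x right, y down, z forward; pixel columns grow to the right and rows downward; lengths in m; the calibration is good to about 2 mm. The wrist camera is an equidistant fisheye: a pixel r from the principal point sees the ray r / f radians off the axis. A picture is of the moment at which its call begins.
- hand_in(): hands the job in, once; it reports no verdict.
The state is a dict: "time": time; "qpos": joint angles; "qvel": joint speeds; "joint_efforts": joint torques, N m; "tool_pos": TCP position; "tool_rot": TCP orientation; "contact_force": force on the tool from outside, world axes, zero at the start; "torque": the same for the moment, N m; "opening": finger opening in m.
Only numpy, scipy, OpenCV 4.12 (cv2) and the standard library are available. Lean on these libraries where they do the work, as an engineer would, in place of code of your own. Each camera call takes 0.05 s, during which the arm holds its last target.

TASK

Check the freshly reamed bronze bush in the small end of the connecting rod held in the vise, using the plug gauge from its wooden rest. Feel for the bore with the long, thinner go end, from either side, and push it fully home until the handle's shoulder meets the bush; then draw it out and offer the short, thicker no-go end squarely to the mouth of the bore, from either side, leaning on it with about a kilogram's push for a good second to be sure that it refuses to enter. Never force the gauge (three kilograms of push or wedging is too much), disturb nothing else, and lay the gauge gently back in the vees of its rest, let go and move clear.

Things in the scene. Friction and masses are not known exactly. Their poses are not given: they have to be found in the camera images.
- gauge_mid (a point): Centre of the double-ended plug gauge: loose, round, straight, 126 mm long, about 0.25 kg, lying level in its rest. Its x axis is the gauge's axis and points to the go end; at the start that is to the robot's left (+y, within 0.5 rad). Handle: aluminium with fine grooves, 28 mm diameter, 80 mm long, this point is its middle; its flat end faces are the shoulders
- go_shoulder (a point): middle of the handle's end face at the go end, 40 mm along the gauge's +x from gauge_mid; it meets the bush when the go end is home. The go end beyond it: bare steel, 21 mm diameter, 34 mm long, the last 1.5 mm tapered to 18.5 mm as a lead
- nogo_face (a point): middle of the flat end face of the no-go end, 52 mm along the gauge's -x from gauge_mid. The no-go end: bare steel, 25 mm diameter, 12 mm long
- rest_mid (a point): Where the gauge's middle lies in its rest: 52 mm above the bench, midway between two upright vees; x is the axis along which the gauge lies. The rest: a wooden base 110 x 70 x 12 mm fixed to the bench, with two 90 degree vees 9 mm thick and 65 mm apart (centres), leaving 56 mm free between them for fingers
- small_gauge: another, smaller plug gauge of the same shape (handle 15 mm diameter, 70 mm long in all) lying loose on the bench: not the one to use, leave it be
- piston: aluminium piston, 80 mm diameter, 60 mm high, standing crown up; leave it be; origin at its underside
- wrist_pin: hollow steel pin, 22 mm diameter, 70 mm long, lying on the bench; leave it be
- hammer: hammer lying on the bench; leave it be
- spanner: spanner lying on the bench; leave it be
- reamer: hand reamer, 21 mm thick, about 140 mm long, lying on the bench; leave it be
- oil: oil bottle, 56 mm diameter, 150 mm high, standing on the bench; origin at its underside; leave it be
- vise: Bench vise, fixed; its copper soft jaws hold the rod on edge, quite rigidly. Origin on the bench under the jaws' middle, 105 mm from bore_place along -x; y along the screw. Jaws 90 mm wide along x, top 130 mm high, nothing higher; it reaches 145 mm to +y, 160 mm to -y. The rod's small end sticks out at +x: eye 40 mm outside diameter, 28 mm wide along y, bronze bush flush in it, through bore 22 mm
- bore_place (a point): Rough place of the middle of the connecting rod's small-end bore. The rod was clamped by hand, so the true bore lies up to 5 mm either way from this point along this frame's x axis (the rod's length, away from the vise): find it by feel or sight. Height and the other way are true. y axis: the bore's axis, level, pointing to the robot's left within 0.2 rad. Bore axis 118 mm above the bench
Mind the look-alikes: they are no part of the job. What is shaped like the part that bears gauge_mid but turquoise or yellow is not meant. There is more than one size of the part that bears rest_mid; the job needs the larger.

How it is judged:
On the way, in this order (a step that is already met when the one before it is completed fails the run):
1. the go end is fully home in the bore: the handle's shoulder within 2.5 mm of the bush's face on either side, in line with the bore (y of go_shoulder in the frame of bore_place between -0.0165 and 0.0165 m and x of go_shoulder in the frame of bore_place between -0.0075 and 0.0075 m and z of go_shoulder in the frame of bore_place between -0.004 and 0.004 m and angle between the x axis of gauge_mid and the y axis of bore_place, either way round below 0.08 rad), for 0.2 s.
2. the no-go end is held squarely against the bore's mouth with more than 4 N for 0.8 s and does not enter (face within 4 mm of the bush's) (y of nogo_face in the frame of bore_place between -0.018 and 0.018 m and not (y of nogo_face in the frame of bore_place between -0.01 and 0.01 m) and x of nogo_face in the frame of bore_place between -0.009 and 0.009 m and z of nogo_face in the frame of bore_place between -0.004 and 0.004 m and angle between the x axis of gauge_mid and the y axis of bore_place, either way round below 0.1 rad and contact force between gauge and vise above 4 N), for 0.8 s.
At the end, for the whole second after the job is handed in: The gauge lies at rest in both vees of its rest, either way round, its middle within 12 mm of the rest's middle and its axis within 0.1 rad of the vees, released (distance between gauge_mid and rest_mid below 0.012 m and angle between the x axis of gauge_mid and the x axis of rest_mid, either way round below 0.1 rad and linear speed of gauge below 0.02 m/s); the robot touches nothing.
It fails at once if the gauge is forced: more than 30 N of contact force between the gauge and the vise or the rod in it (contact force between gauge and vise above 30 N).
It fails at once if the gauge is dropped (let fall freely by more than about 10 mm) (contact force between gauge and the fingers below 0.05 N and linear speed of gauge above 0.45 m/s).
It fails at once if a bystander (small gauge, piston, pin, hammer, spanner, reamer, oil bottle) is shifted by more than 20 mm (distance of any of small_gauge, piston, wrist_pin, hammer, spanner, reamer, oil from where it was at the start of the episode above 0.02 m).
It also fails if it takes over 72 s, if anything falls off the work surface, if the arm or the gripper's body presses on something with over 40 N, if the wrist force passes 120 N, or if a joint passes its speed limit or range.

## Working session

There is one attempt and no reset: what is moved stays moved. The work goes in short steps, Python scripts to look and compute and a tool call to move; the robot and the scene stay as the last step left them, time stands still between calls to the robot, and variables do not carry over. Pictures are saved under pics/ and viewed, and the job is handed in when it is done.

Besides the shell and the picture viewer there is one more tool, called after "Emit:" as name(argument=value, ...) on one line, values as JSON. step_arm: Moves the arm, as the interface text tells. Its arguments: {"type":"object","properties":{"series":{"type":"array","items":{"type":"array","items":{"type":"number","minimum":-1,"maximum":1}}},"squeeze":{"type":"number"}},"required":["series"]}

```bash
ls; mkdir -p pics
python3 - <<'E'
from cell import sensors, vision
import cv2,numpy as np
print(sensors.observe())
for n in ["scene","top","wrist"]:
    d=vision.read_camera(n)
    np.savez(f"{n}0.npz",**d)
    cv2.imwrite(f"pics/{n}0.png",d["pixels"])
    print(n,d["camera_matrix"].tolist(),np.round(d["pose"],4).tolist())
E
```

```text
pics
{'time': 0.0, 'qpos': array([-1.25997935e+00,  3.42705350e-01,  1.52501652e+00, -1.75918428e-05,
        1.27539190e+00, -1.46038613e-01]), 'qvel': array([-0.00079217,  0.00152048, -0.00059366, -0.00073786,  0.00119803,
        0.00139267]), 'joint_efforts': array([ 1.88195205e-03, -4.31233013e+01, -2.44226950e+01,  7.18786893e-02,
        5.58695721e-02, -1.16204092e-04]), 'tool_pos': array([ 0.23147198, -0.47079341,  0.24305413]), 'tool_rot': array([-3.14008528e+00, -2.04709517e-04,  4.56860570e-01]), 'contact_force': array([-0.18905771, -0.36292542,  0.1844431 ]), 'torque': array([ 0.00402621, -0.01268363, -0.01319626]), 'opening': 0.09172313083908304}
scene [[394.5553930753396, 0.0, 252.91713146424857], [0.0, 394.5553930753396, 190.4488400871964], [0.0, 0.0, 1.0]] [[0.8412, 0.3239, -0.4331, 1.0713], [0.5408, -0.5115, 0.6678, -0.8543], [-0.0052, -0.7959, -0.6054, 0.7986], [0.0, 0.0, 0.0, 1.0]]
top [[348.5434442460305, 0.0, 254.50393567816477], [0.0, 348.5434442460305, 188.69442258024574], [0.0, 0.0, 1.0]] [[-0.0146, -0.987, 0.16, 0.408], [-0.9995, 0.0188, 0.0246, -0.0701], [-0.0273, -0.1596, -0.9868, 1.0878], [0.0, 0.0, 0.0, 1.0]]
wrist [[297.3186396354542, 0.0, 251.29772755741232], [0.0, 297.3186396354542, 190.06860241799777], [0.0, 0.0, 1.0]] [[0.4406, -0.86, -0.2576, 0.3021], [-0.8977, -0.4222, -0.1259, -0.4359], [-0.0005, 0.2867, -0.958, 0.3828], [0.0, 0.0, 0.0, 1.0]]
```

View pics/scene0.png

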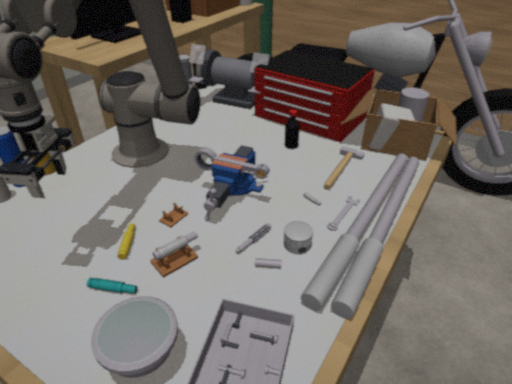

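View pics/top0.png

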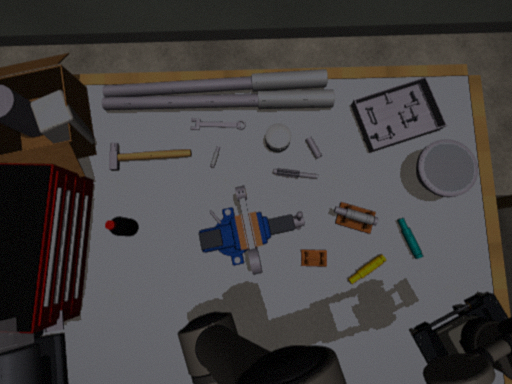

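View pics/wrist0.png

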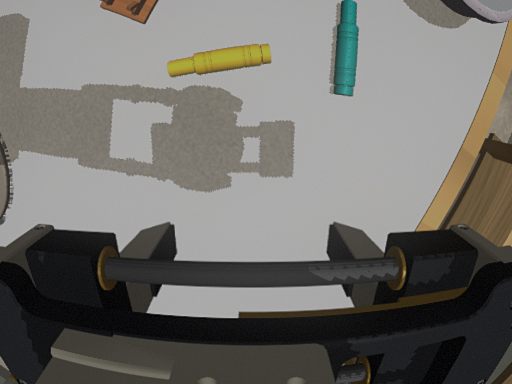

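```bash
cat > h.py <<'E'
import numpy as np,cv2
def load(n): return dict(np.load(n+".npz"))
def ray(d,u,v):
    K=d["camera_matrix"];P=d["pose"]
    r=P[:3,:3]@np.array([(u-K[0,2])/K[0,0],(v-K[1,2])/K[1,1],1.]);return P[:3,3],r
def plane(d,u,v,z):
    o,r=ray(d,u,v);return o+r*(z-o[2])/r[2]
def pt(d,u,v):
    o,r=ray(d,u,v);return o+r*d["range_z"][int(v),int(u)]
def cloud(d):
    K=d["camera_matrix"];P=d["pose"];Z=d["range_z"]
    v,u=np.mgrid[:Z.shape[0],:Z.shape[1]]
    c=np.stack([(u-K[0,2])/K[0,0]*Z,(v-K[1,2])/K[1,1]*Z,Z],-1)
    return c@P[:3,:3].T+P[:3,3]
def proj(d,X):
    P=np.linalg.inv(d["pose"]);c=P[:3,:3]@X+P[:3,3];K=d["camera_matrix"];return K[0,0]*c[0]/c[2]+K[0,2],K[1,1]*c[1]/c[2]+K[1,2]
E
python3 - <<'E'
from h import *
t=load("top0");s=load("scene0")
a=cv2.resize(t["pixels"][170:280,180:400],None,fx=3.6,fy=3.6,interpolation=cv2.INTER_CUBIC)
b=cv2.resize(s["pixels"][130:280,110:310],None,fx=4,fy=4,interpolation=cv2.INTER_CUBIC)
cv2.imwrite("pics/a.png",a);cv2.imwrite("pics/b.png",b)
E
```

```text
(no output)
```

View pics/a.png

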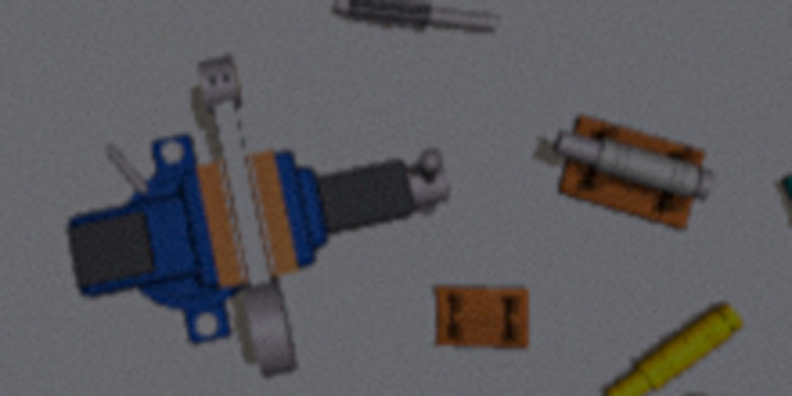

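View pics/b.png

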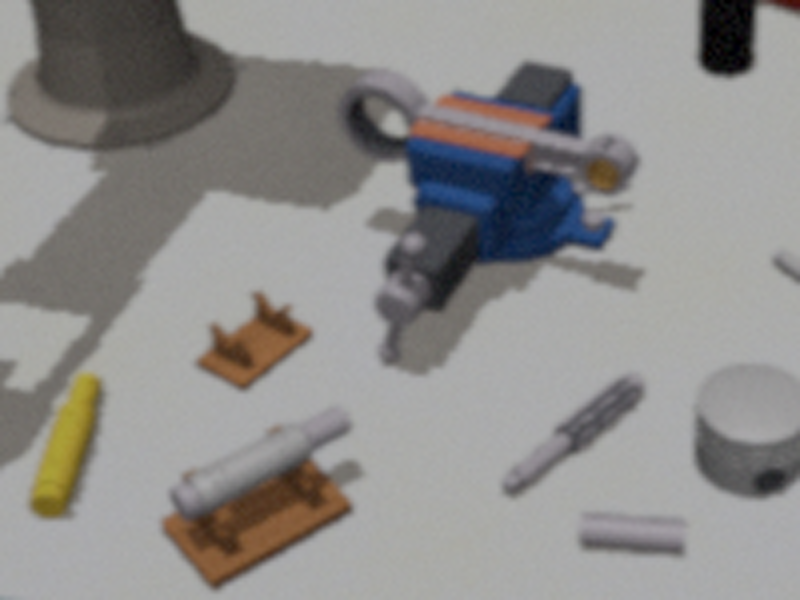

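Run:
```python
from h import *
for n in ["top0","scene0"]:
    d=load(n);C=cloud(d);v=(d["range_z"]>0)
    hsv=cv2.cvtColor(d["pixels"],cv2.COLOR_BGR2HSV)
    # bench check
    m=v&(abs(C[...,2])<.02)&(abs(C[...,0]-.5)<.2)&(abs(C[...,1])<.3)
    print(n,"bench z",np.median(C[...,2][m]))
    if n=="top0": x0,x1,y0,y1=325,385,195,235
    else: x0,x1,y0,y1=145,205,225,270
    w=np.zeros_like(v);w[y0:y1,x0:x1]=1
    g=w&v&(C[...,2]>.045)&(C[...,2]<.085)&(hsv[...,1]<60)
    P=C[g];print("gauge n",g.sum(),P.mean(0),np.percentile(P[:,2],[5,50,95]))
    c=P[:,:2].mean(0);U,S,V=np.linalg.svd(P[:,:2]-c);ax=V[0]*np.sign(V[0][1])
    s=(P[:,:2]-c)@ax;print("ax",ax,np.degrees(np.arctan2(ax[1],ax[0])),s.min(),s.max(),"mid",c+ax*(s.min()+s.max())/2)
    # rest wood
    wd=w&(hsv[...,1]>90)&(hsv[...,0]<25)&v
    ww=wd&(abs(C[...,2]-.012)<.008)
    P=C[ww];print("wood",len(P))
    r=cv2.minAreaRect((P[:,:2]*1000).astype(np.float32));print(r)
    # eye
    if n=="top0": x0,x1,y0,y1=228,252,180,215
    else: x0,x1,y0,y1=235,275,155,185
    w=np.zeros_like(v);w[y0:y1,x0:x1]=1
    e=w&v&(C[...,2]>.09);P=C[e];print("eye",len(P),P.min(0),P.max(0),P.mean(0))
    # rod+jaws top
    b=w&(hsv[...,0]>15)&(hsv[...,0]<35)&(hsv[...,1]>100);print("bush px",b.sum(),np.argwhere(b).mean(0) if b.any() else 0, C[b&v].mean(0) if b.any() else 0)
```

```text
top0 bench z 0.0004954260076599493
gauge n 373 [ 0.48969813 -0.34126235  0.06207419] [0.0536891  0.06260652 0.0675444 ]
ax [0.30652048 0.95186406] 72.15033720622372 -0.06123249436329428 0.06471595976982127 mid [ 0.490232   -0.33960446]
wood 380
((487.9547119140625, -350.3395080566406), (108.8363037109375, 68.2884750366211), 72.4041976928711)
eye 244 [ 0.49282912 -0.0356936   0.10524694] [0.57614175 0.00836918 0.14193365] [ 0.5349586  -0.01127937  0.13271937]
bush px 0 0 0
scene0 bench z 0.0003607435108593515
gauge n 466 [ 0.49508069 -0.34956811  0.05943879] [0.04866112 0.06092747 0.06639849]
ax [0.3035056  0.95282965] 72.33172001085973 -0.05648458450758268 0.07147136829982245 mid [ 0.49735498 -0.34242818]
wood 492
((444.43902587890625, -333.87139892578125), (110.62384796142578, 167.76483154296875), 67.00577545166016)
eye 544 [ 0.42491954 -0.06712172  0.0907387 ] [0.5748305  0.08707334 0.14172522] [ 0.51203181 -0.01464969  0.12103286]
bush px 37 [173.18918919 260.18918919] [ 0.55185294 -0.01195965  0.11199193]
```

Emit:
step_arm(series=[[0.8,0.93,0.44,-0.3,0.91],[0.8,0.93,0.44,-0.3,0.91],[0.8,0.93,0.44,-0.3,0.91],[0.8,0.93,0.44,-0.3,0.91],[0.8,0.93,0.44,-0.3,0.91],[0.8,0.93,0.44,-0.3,0.91],[0.8,0.93,0.44,-0.3,0.91],[0.8,0.93,0.44,-0.3,0.91],[0.8,0.93,0.44,-0.3,0.91],[0.8,0.93,0.44,-0.3,0.91],[0.8,0.93,0.44,-0.3,0.91],[0.8,0,0,0,0]])

```text
time: 1.35
tool_pos: [0.489, -0.3481, 0.1596]
tool_rot: [-3.14, -0.002, 1.262]
contact_force: [-0.0, 0.1, -0.5]
opening: 0.0738
```

Run:
```python
from cell import sensors, vision
from h import *
o=sensors.observe();print(o["time"],o["tool_pos"],o["tool_rot"],o["contact_force"])
d=vision.read_camera("wrist");np.savez("wrist1.npz",**d);cv2.imwrite("pics/w1.png",d["pixels"])
t=vision.read_camera("top");np.savez("top1.npz",**t)
print(np.round(d["pose"],4).tolist())
t=load("top0");C=cloud(t);p=t["pixels"].astype(int)
cv2.imwrite("pics/eye_top.png",cv2.resize(t["pixels"][175:285,195:305],None,fx=5.4,fy=5.4,interpolation=cv2.INTER_CUBIC))
s=load("scene0")
cv2.imwrite("pics/eye_sc.png",cv2.resize(s["pixels"][145:195,225:285],None,fx=12,fy=12,interpolation=cv2.INTER_CUBIC))
```

```text
1.35 [ 0.48904971 -0.34812637  0.15959563] [-3.13999377e+00 -1.66029320e-03  1.26197911e+00] [-0.03723192  0.05901396 -0.50779245]
[[0.9525, -0.2916, -0.0875, 0.5136], [-0.3044, -0.9127, -0.2724, -0.2734], [-0.0004, 0.2861, -0.9582, 0.2994], [0.0, 0.0, 0.0, 1.0]]
```

View pics/w1.png

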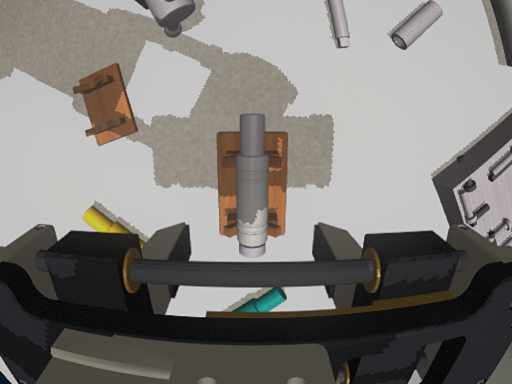

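View pics/eye_sc.png

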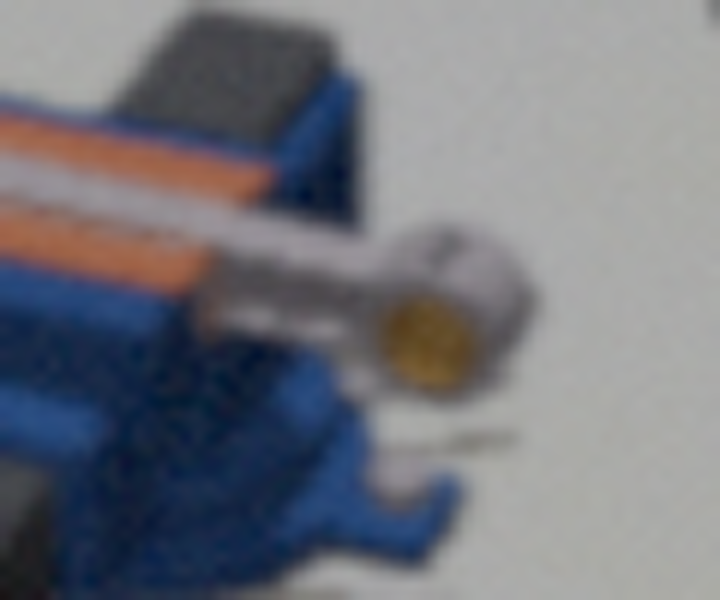

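View pics/eye_top.png

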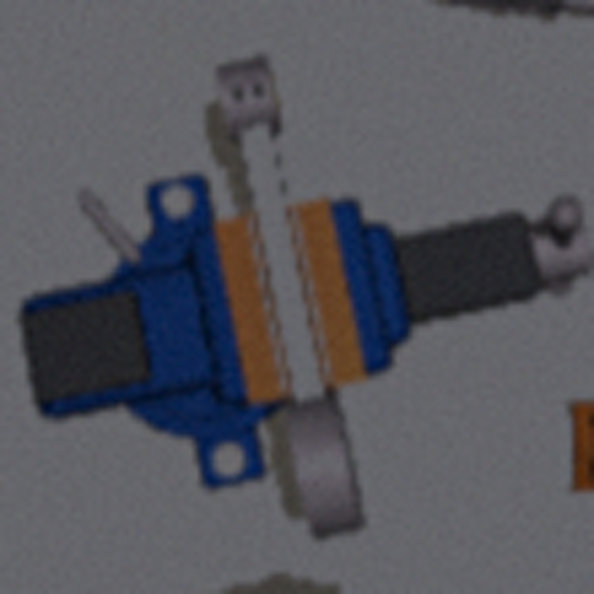

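```bash
cat >> h.py <<'E'
def fray(d,u,v):
    K=d["camera_matrix"];a=np.array([u-K[0,2],v-K[1,2]]);r=np.hypot(*a);th=r/K[0,0]
    c=np.array([*(a/r*np.sin(th)),np.cos(th)]) if r>0 else np.array([0,0,1.])
    return d["pose"][:3,3],d["pose"][:3,:3]@c
def fplane(d,u,v,z):
    o,r=fray(d,u,v);return o+r*(z-o[2])/r[2]
E
python3 - <<'E'
from h import *
d=load("wrist1")
ax=np.array([np.cos(1.262),np.sin(1.262)])
T=np.array([.489,-.348])
for nm,u,v,z,off in [("go tip",252,114,.061,74),("go shoulder",252,155,.066,40),("nogo face",252,255,.0,-52)]:
    if nm=="nogo face": z=.0645
    p=fplane(d,u,v,z);print(nm,p, (p[:2]-T)@ax*1000-off,(p[:2]-T)@np.array([-ax[1],ax[0]])*1000)
# rest base corners (z=.012)
for u,v in [(217,132),(288,132),(218,237),(287,237)]: print(fplane(d,u,v,.012))
c=np.mean([fplane(d,u,v,.012)[:2] for u,v in [(217,132),(288,132),(218,237),(287,237)]],0);print("rest c",c)
a=cv2.resize(d["pixels"][90:275,190:315],None,fx=3.2,fy=3.2,interpolation=cv2.INTER_CUBIC);cv2.imwrite("pics/w1c.png",a)
# eye & rod from top
t=load("top0");C=cloud(t)
for z,uvs in [(.138,[(240.5,187.0)])]:pass
hsv=cv2.cvtColor(t["pixels"],cv2.COLOR_BGR2HSV)
m=(hsv[...,0]>5)&(hsv[...,0]<22)&(hsv[...,1]>90);w=np.zeros_like(m);w[205:255,225:270]=1
m=(m&w).astype(np.uint8)
cs,_=cv2.findContours(m,cv2.RETR_EXTERNAL,cv2.CHAIN_APPROX_NONE)
for c in cs:
    if cv2.contourArea(c)>30:
        P=np.array([plane(t,*q[0],.130)[:2] for q in c])*1000
        print(cv2.minAreaRect(P.astype(np.float32)))
# rows of rod: bright strip
g=t["pixels"].max(2)
for r in range(183,250,3): print(r,list(g[r,230:262]))
E
```

```text
go tip [ 0.51152546 -0.28138266  0.061     ] -3.6878979771465055 -1.214191236096787
go shoulder [ 0.50165911 -0.31226116  0.066     ] -2.104348834072482 -1.1988710061429255
nogo face [ 0.47421688 -0.39835421  0.0645    ] -0.4652252077482757 -1.2193782273871694
[ 0.47355823 -0.2891026   0.012     ]
[ 0.53912826 -0.31001907  0.012     ]
[ 0.43730798 -0.39434447  0.012     ]
[ 0.50784146 -0.41691077  0.012     ]
rest c [ 0.48945899 -0.35259422]
((444.74163818359375, -6.369842529296875), (91.73381042480469, 16.101001739501953), 10.835725784301758)
((452.6884460449219, -48.19663619995117), (92.29649353027344, 17.014249801635742), 10.224909782409668)
183 [np.uint8(107), np.uint8(108), np.uint8(107), np.uint8(109), np.uint8(107), np.uint8(107), np.uint8(107), np.uint8(107), np.uint8(108), np.uint8(106), np.uint8(109), np.uint8(109), np.uint8(109), np.uint8(111), np.uint8(109), np.uint8(107), np.uint8(106), np.uint8(107), np.uint8(107), np.uint8(107), np.uint8(107), np.uint8(104), np.uint8(106), np.uint8(105), np.uint8(110), np.uint8(107), np.uint8(107), np.uint8(109), np.uint8(105), np.uint
[... 9666 characters left out ...]
nt8(104), np.uint8(105), np.uint8(98), np.uint8(89), np.uint8(100), np.uint8(109), np.uint8(111), np.uint8(108), np.uint8(107), np.uint8(96), np.uint8(74), np.uint8(73), np.uint8(95), np.uint8(102), np.uint8(105), np.uint8(101), np.uint8(102)]
249 [np.uint8(82), np.uint8(81), np.uint8(82), np.uint8(79), np.uint8(70), np.uint8(49), np.uint8(50), np.uint8(55), np.uint8(50), np.uint8(43), np.uint8(41), np.uint8(60), np.uint8(71), np.uint8(65), np.uint8(60), np.uint8(51), np.uint8(42), np.uint8(41), np.uint8(48), np.uint8(56), np.uint8(76), np.uint8(70), np.uint8(66), np.uint8(62), np.uint8(58), np.uint8(54), np.uint8(51), np.uint8(68), np.uint8(106), np.uint8(109), np.uint8(110), np.uint8(106)]
```

View pics/w1c.png

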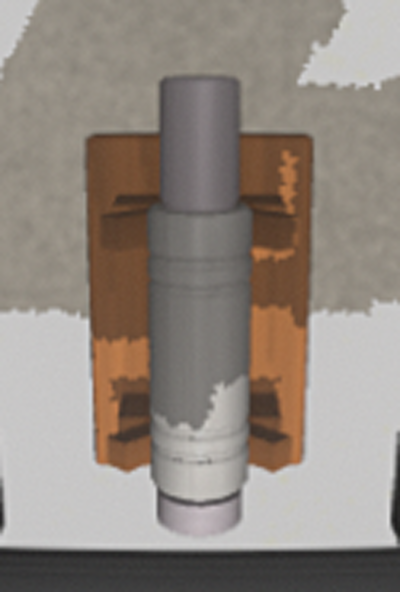

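Emit:
step_arm(series=[[0.8,0.02,-0.09,-0.8,0],[0.8,0,0,-0.8,0],[0.8,0,0,-0.8,0],[0.8,0,0,-0.8,0],[0.8,0,0,-0.8,0],[0.8,0,0,-0.36,0],[0.8,0,0,0,0]], squeeze=40)

```text
time: 2.15
tool_pos: [0.4867, -0.3525, 0.0514]
tool_rot: [-3.14, -0.001, 1.256]
contact_force: [0.6, -0.7, 0.1]
opening: 0.0734
```

Emit:
step_arm(series=[[0.8,0.1,0.09,-0.04,0.05],[0.3,0,0,0,0],[0.0,0,0,0,0],[0.0,0,0,0,0],[0.0,0,0,0,0],[0.0,0,0,0,0],[0,0,0,0,0]], squeeze=40)

```text
time: 2.85
tool_pos: [0.4902, -0.3501, 0.0513]
tool_rot: [-3.141, -0.0, 1.262]
contact_force: [-8.3, 2.4, 3.8]
opening: 0.0301
```

Emit:
step_arm(series=[[0,0,0,0,0],[0,0,0,0,0]])

```text
time: 3.05
tool_pos: [0.489, -0.3497, 0.0511]
tool_rot: [-3.139, -0.001, 1.262]
contact_force: [-4.8, 0.1, 2.3]
opening: 0.027
```

Run:
```python
from cell import sensors, vision
from h import *
o=sensors.observe();print(o)
d=vision.read_camera("wrist");np.savez("wrist2.npz",**d);cv2.imwrite("pics/w2.png",d["pixels"])
```

```text
{'time': 3.05, 'qpos': array([-7.47756025e-01,  6.83708086e-01,  1.52401055e+00, -1.04800104e-03,
        9.36889676e-01, -4.38197369e-01]), 'qvel': array([-4.07033538e-04, -8.64174655e-05, -1.47274836e-04, -1.80092384e-03,
        2.08619642e-05,  4.50859121e-04]), 'joint_efforts': array([  1.11495987, -53.4357512 , -20.99573851,   0.69848394,
        -1.25477459,   0.06310177]), 'tool_pos': array([ 0.489041  , -0.34969167,  0.05110484]), 'tool_rot': array([-3.13850419e+00, -5.16762415e-04,  1.26185887e+00]), 'contact_force': array([-4.84989436,  0.10034458,  2.28862828]), 'torque': array([0.1769607 , 0.77535395, 0.09108894]), 'opening': 0.02700821237042146}
```

View pics/w2.png

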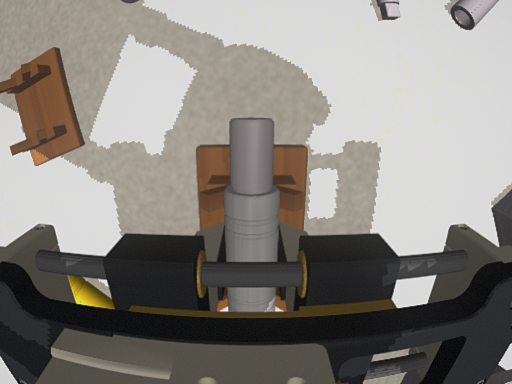

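Emit:
step_arm(series=[[0,0,0,0.3,0],[0,0,0,0.8,0],[0,0,0,0.8,0],[0,0,0,0.74,0],[0,0,0,0,0]])

```text
time: 3.6
tool_pos: [0.4917, -0.3513, 0.1201]
tool_rot: [3.136, 0.002, 1.262]
contact_force: [0.6, -0.4, -1.8]
opening: 0.0269
```

Emit:
step_arm(series=[[0,0.16,0.4,0,0.3],[0,0.32,0.9,0,0.6],[0,0.32,0.9,0,0.6],[0,0.32,0.9,0,0.6],[0,0.32,0.9,0,0.6],[0,0.32,0.9,0,0.6],[0,0.32,0.9,0,0.6],[0,0.32,0.9,0,0.6],[0,0.32,0.9,0,0.6],[0,0.32,0.9,0,0.6],[0,0.26,0.6,0,0.48],[0,0,0,0,0]])

```text
time: 4.8
tool_pos: [0.573, -0.1202, 0.1162]
tool_rot: [-3.14, -0.001, 1.76]
contact_force: [-0.1, 0.2, -2.1]
opening: 0.0276
```

Run:
```python
from cell import sensors, vision
from h import *
o=sensors.observe();print(o["time"],o["tool_pos"],o["tool_rot"],o["contact_force"],o["torque"],o["opening"])
d=vision.read_camera("wrist");np.savez("wrist3.npz",**d);cv2.imwrite("pics/w3.png",d["pixels"])
d=vision.read_camera("scene");np.savez("scene3.npz",**d)
cv2.imwrite("pics/s3.png",cv2.resize(d["pixels"][110:260,160:340],None,fx=4.4,fy=4,interpolation=cv2.INTER_CUBIC))
o=sensors.observe();print(o["time"],o["tool_pos"],o["tool_rot"],o["contact_force"])
```

```text
4.8 [ 0.5729838  -0.12017848  0.11620486] [-3.14042800e+00 -1.29427986e-03  1.76012831e+00] [-0.08377977  0.23868124 -2.09022885] [-0.02912165 -0.16541341 -0.03328804] 0.027569180318491412
4.9 [ 0.57255345 -0.12239793  0.116551  ] [-3.14050853e+00 -2.54826284e-04  1.75675241e+00] [-0.56125546 -0.69925447 -1.87743416]
```

View pics/w3.png

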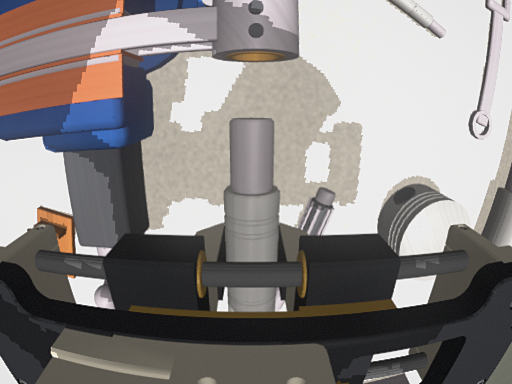

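View pics/s3.png

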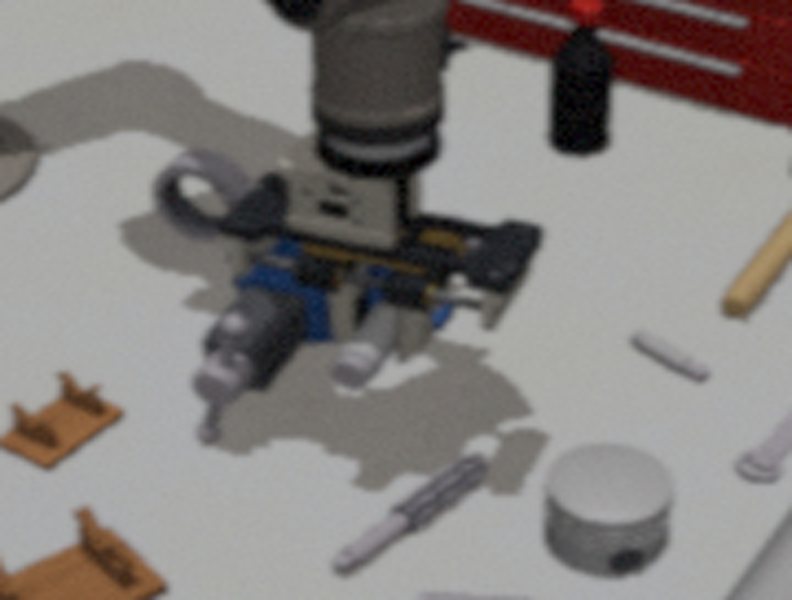

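Run:
```python
from h import *
d=load("wrist3")
cv2.imwrite("pics/w3c.png",cv2.resize(d["pixels"][0:130,190:320],None,fx=5,fy=4.5,interpolation=cv2.INTER_CUBIC))
```

```text
(no output)
```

View pics/w3c.png

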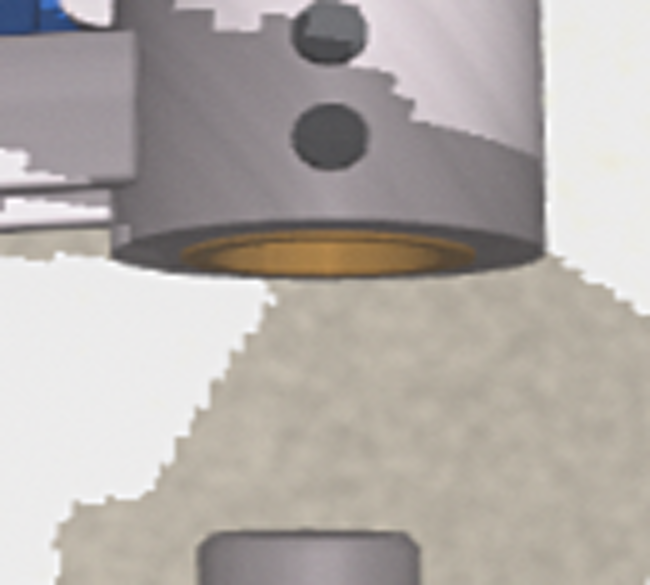

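```bash
cat > m.py <<'E'
from h import *
def bis(d,pl,pr,b,zc):
    # axis point from tangent rays; b unit axis 2D; returns lateral coord (along x_b) of axis at height zc
    xb=np.array([b[1],-b[0]]);out=[]
    o=d["pose"][:3,3];A=[]
    for p in (pl,pr):
        _,r=fray(d,*p);q=np.array([r[:2]@xb,r[2]]);A.append(q/np.linalg.norm(q))
    q=A[0]+A[1];return o[:2]@xb+q[0]*(zc-o[2])/q[1]
E
python3 - <<'E'
from m import *
d=load("wrist3")
h1=fplane(d,256,30.2,.138);h2=fplane(d,256,7.5,.138);print(h1,h2)
k=h2-h1;print("hole dir yaw",np.arctan2(k[1],k[0]))
for yaw in (1.756,1.76):
    b=np.array([np.cos(yaw),np.sin(yaw)])
    print(yaw,"eye",bis(d,(212.4,56.5),(299,55),b,.118),"gauge tip",bis(d,(230.2,121),(273.8,121),b,.1171),"gauge sh",bis(d,(225,195),(279,195),b,.1171))
for u,v,z in [(256,54.5,.118),(226,56,.118),(286,56,.118)]: print(fplane(d,u,v,z))
t=fplane(d,252,118,.122);print("tip",t)
print(d["pose"])
E
```

```text
[ 0.55545456 -0.01353836  0.138     ] [ 0.5536309  -0.00392347  0.138     ]
hole dir yaw 1.7582404961894058
1.756 eye 0.5436543694736043 gauge tip 0.5420893154357705 gauge sh 0.5422369576654159
1.76 eye 0.5431582132055952 gauge tip 0.5414714839155499 gauge sh 0.5414764652318544
[ 0.5570153  -0.02010284  0.118     ]
[ 0.54370921 -0.02322738  0.118     ]
[ 0.57055218 -0.0179643   0.118     ]
tip [ 0.56076153 -0.0494131   0.122     ]
[[ 9.82224495e-01  1.79854232e-01  5.37354359e-02  5.59246910e-01]
 [ 1.87709940e-01 -9.40899157e-01 -2.81910900e-01 -4.30567480e-02]
 [-1.43242303e-04  2.86986467e-01 -9.57934626e-01  2.55977029e-01]
 [ 0.00000000e+00  0.00000000e+00  0.00000000e+00  1.00000000e+00]]
```

Emit:
step_arm(series=[[0,-0.02,0.3,0.03,0],[0,-0.05,0.32,0,0],[0,-0.045,0.32,0,0],[0,0,0,0,0],[0,0,0,0,0],[0,0,0,0,0]])

```text
time: 5.5
tool_pos: [0.57, -0.0994, 0.1181]
tool_rot: [3.141, 0.0, 1.756]
contact_force: [-0.8, 0.1, -2.8]
opening: 0.027
```

Run:
```python
from cell import sensors, vision
from h import *
o=sensors.observe();print(o["time"],o["tool_pos"],o["tool_rot"],o["contact_force"],o["torque"],o["opening"])
d=vision.read_camera("wrist");np.savez("wrist4.npz",**d);
cv2.imwrite("pics/w4c.png",cv2.resize(d["pixels"][30:200,190:320],None,fx=4.5,fy=3.5,interpolation=cv2.INTER_CUBIC))
```

```text
5.5 [ 0.57004536 -0.09936013  0.11808428] [3.14128001e+00 2.64761718e-04 1.75593284e+00] [-0.80566751  0.10751903 -2.80161046] [ 0.01744221 -0.18570088 -0.05262393] 0.027002296466210055
```

View pics/w4c.png

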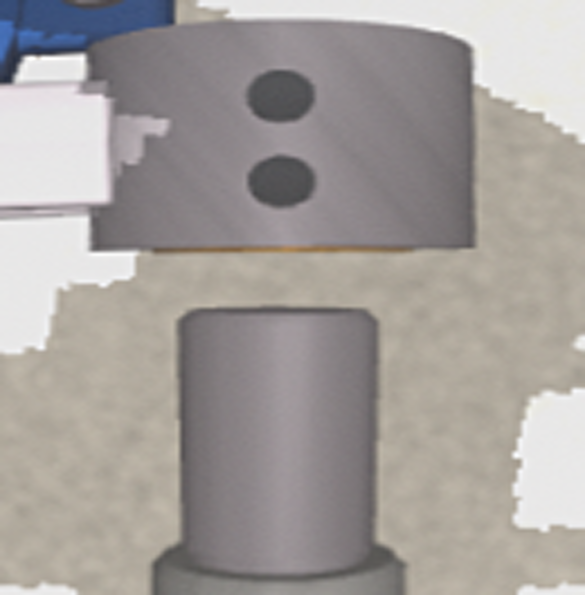

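Run:
```python
from m import *
d=load("wrist4");yaw=1.757;b=np.array([np.cos(yaw),np.sin(yaw)])
f=lambda x,y:(190+x/4.5,30+y/3.5)
print("eye",bis(d,f(90,240),f(474,240),b,.118),bis(d,f(90,100),f(472,100),b,.118),"gauge",bis(d,f(180,330),f(376,330),b,.118),bis(d,f(182,520),f(375,520),b,.118))
print(fplane(d,*f(281,180),.138),fplane(d,*f(281,95),.138))
k=fplane(d,*f(281,95),.138)-fplane(d,*f(281,180),.138);print(np.arctan2(k[1],k[0]))
```

```text
eye 0.543506771751404 0.5434313013816792 gauge 0.5430781178030873 0.5430983917394244
[ 0.5553786  -0.01333276  0.138     ] [ 0.55355806 -0.00358696  0.138     ]
1.755470125355505
```

Emit:
step_arm(series=[[0,0.0,0.1,-0.02,0],[0,-0.01,0.1,0,0],[0,-0.02,0.1,0,0],[0,-0.02,0.1,0,0],[0,0,0,0,0]])

```text
time: 6.05
tool_pos: [0.5686, -0.0888, 0.1175]
tool_rot: [3.142, -0.0, 1.756]
contact_force: [0.6, -0.4, -2.3]
opening: 0.0268
```

Emit:
step_arm(series=[[0,-0.02,0.12,0,0],[0,-0.025,0.12,0,0],[0,-0.02,0.12,0,0],[0,0,0,0,0]])

```text
time: 6.45
tool_pos: [0.5669, -0.0797, 0.1175]
tool_rot: [-3.142, -0.0, 1.756]
contact_force: [0.8, 0.2, -2.5]
opening: 0.0274
```

Run:
```python
from cell import sensors, vision
from h import *
o=sensors.observe();print(o["time"],o["tool_pos"],o["tool_rot"],o["contact_force"],o["torque"],o["opening"])
d=vision.read_camera("wrist");np.savez("wrist5.npz",**d);
cv2.imwrite("pics/w5c.png",cv2.resize(d["pixels"][30:200,190:320],None,fx=4.5,fy=3.5,interpolation=cv2.INTER_CUBIC))
```

```text
6.45 [ 0.56694956 -0.07966855  0.11746375] [-3.14150744e+00 -2.20853059e-04  1.75643882e+00] [ 0.80008093  0.24917934 -2.52683318] [ 0.01399904 -0.09449168 -0.00314134] 0.027429787595871367
```

View pics/w5c.png

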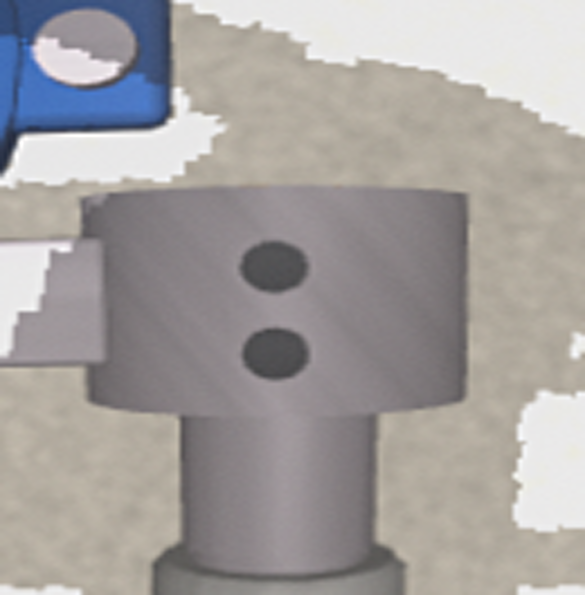

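Emit:
step_arm(series=[[0,-0.03,0.15,0,0],[0,-0.03,0.16,0,0],[0,-0.03,0.16,0,0],[0,-0.03,0.12,0,0],[0,0,0,0,0]])

```text
time: 7.0
tool_pos: [0.564, -0.0649, 0.1175]
tool_rot: [-3.142, -0.0, 1.757]
contact_force: [-0.2, 0.2, -2.8]
opening: 0.027
```

Run:
```python
from cell import sensors, vision
from h import *
o=sensors.observe();print(o["time"],o["tool_pos"],o["tool_rot"],o["contact_force"],o["torque"],o["opening"])
d=vision.read_camera("wrist");np.savez("wrist6.npz",**d);
cv2.imwrite("pics/w6c.png",cv2.resize(d["pixels"][60:230,190:320],None,fx=4.5,fy=3.5,interpolation=cv2.INTER_CUBIC))
```

```text
7.0 [ 0.56395387 -0.06488145  0.11750129] [-3.14154839e+00 -9.80514741e-05  1.75661272e+00] [-0.2162438   0.20166739 -2.81024489] [-0.03052628 -0.08057393  0.03191196] 0.027048089519081907
```

View pics/w6c.png

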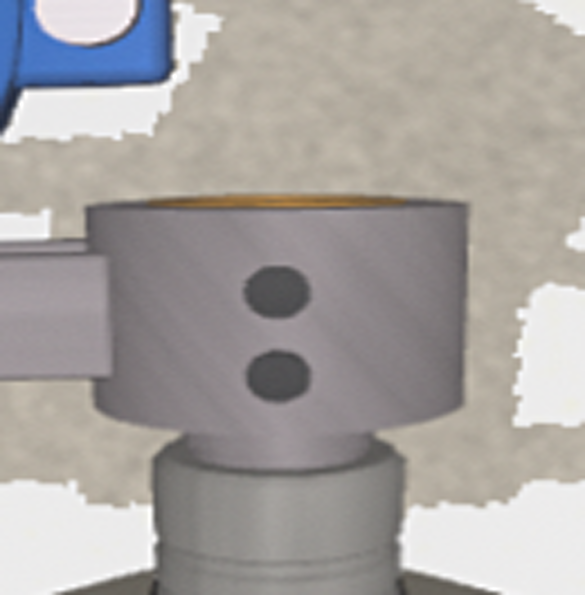

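Emit:
step_arm(series=[[0,-0.01,0.04,0,0],[0,-0.01,0.04,0,0],[0,-0.01,0.04,0,0],[0,0,0,0,0]])

```text
time: 7.45
tool_pos: [0.5633, -0.0623, 0.1175]
tool_rot: [3.142, -0.0, 1.756]
contact_force: [0.0, 0.4, -2.2]
opening: 0.0273
```

Emit:
step_arm(series=[[0,-0.01,0.04,0,0],[0,0,0,0,0]])

```text
time: 7.65
tool_pos: [0.563, -0.0613, 0.1175]
tool_rot: [3.142, -0.0, 1.756]
contact_force: [-0.1, -0.6, -1.9]
opening: 0.0267
```

Run:
```python
from cell import sensors, vision
from h import *
o=sensors.observe();print(o["time"],o["tool_pos"],o["tool_rot"],o["contact_force"],o["torque"],o["opening"])
d=vision.read_camera("wrist");np.savez("wrist7.npz",**d);
cv2.imwrite("pics/w7c.png",cv2.resize(d["pixels"][60:230,190:320],None,fx=4.5,fy=3.5,interpolation=cv2.INTER_CUBIC))
```

```text
7.65 [ 0.56302978 -0.06134626  0.11748408] [ 3.14158155e+00 -7.04100587e-05  1.75602892e+00] [-0.14031595 -0.64259089 -1.9301972 ] [-0.00689631 -0.08241156 -0.04159344] 0.026736049293389217
```

View pics/w7c.png

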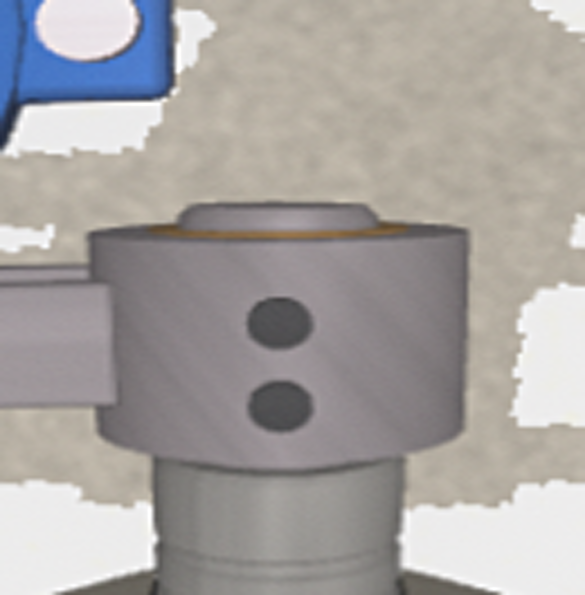

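Emit:
step_arm(series=[[0,-0.005,0.03,0,0],[0,0,0,0,0]])

```text
time: 7.9
tool_pos: [0.5629, -0.0606, 0.1175]
tool_rot: [3.142, -0.0, 1.756]
contact_force: [-0.9, -0.7, -2.5]
opening: 0.0269
```

Emit:
step_arm(series=[[0,-0.005,0.03,0,0],[0,0,0,0,0]])

```text
time: 8.1
tool_pos: [0.5628, -0.0599, 0.1175]
tool_rot: [3.141, 0.0, 1.756]
contact_force: [0.2, -0.0, -1.3]
opening: 0.0268
```

Emit:
step_arm(series=[[0,-0.005,0.03,0,0],[0,0,0,0,0]])

```text
time: 8.3
tool_pos: [0.5627, -0.0591, 0.1175]
tool_rot: [3.142, -0.0, 1.756]
contact_force: [0.1, -1.0, -2.3]
opening: 0.027
```

Emit:
step_arm(series=[[0,-0.005,0.03,0,0],[0,0,0,0,0]])

```text
time: 8.5
tool_pos: [0.5626, -0.0583, 0.1175]
tool_rot: [3.141, -0.0, 1.756]
contact_force: [1.5, -0.2, -1.9]
opening: 0.027
```

Emit:
step_arm(series=[[0,-0.005,0.03,0,0],[0,0,0,0,0]])

```text
time: 8.7
tool_pos: [0.5626, -0.0582, 0.1176]
tool_rot: [3.141, 0.001, 1.756]
contact_force: [0.1, -2.9, -1.5]
opening: 0.027
```

Emit:
step_arm(series=[[0,-0.003,0.016,0,0],[0,0,0,0,0],[0,0,0,0,0]])

```text
time: 9.0
tool_pos: [0.5626, -0.0582, 0.1176]
tool_rot: [3.141, 0.001, 1.756]
contact_force: [0.7, -6.0, -3.3]
opening: 0.0271
```

Run:
```python
from cell import sensors, vision
from h import *
o=sensors.observe();print(o["time"],o["tool_pos"],o["tool_rot"],o["contact_force"],o["torque"],o["opening"])
d=vision.read_camera("wrist");np.savez("wrist8.npz",**d);
cv2.imwrite("pics/w8c.png",cv2.resize(d["pixels"][60:230,190:320],None,fx=4.5,fy=3.5,interpolation=cv2.INTER_CUBIC))
```

```text
9.0 [ 0.56261835 -0.058181    0.11759765] [3.14115308e+00 1.49212906e-03 1.75597497e+00] [ 0.74802235 -6.01699838 -3.28514598] [-0.90943143 -0.17742597  0.11698552] 0.027136448455681222
```

View pics/w8c.png

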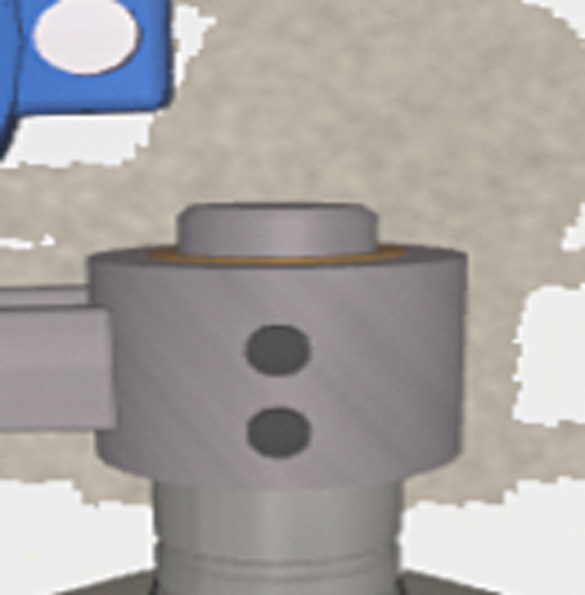

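Emit:
step_arm(series=[[0,0.02,-0.1,0,0],[0,0.056,-0.3,0,0],[0,0.056,-0.3,0,0],[0,0.056,-0.3,0,0],[0,0.056,-0.3,0,0],[0,0.056,-0.3,0,0],[0,0.032,-0.17,0,0],[0,0,0,0,0]])

```text
time: 9.85
tool_pos: [0.5708, -0.1023, 0.1174]
tool_rot: [3.141, 0.0, 1.755]
contact_force: [0.4, -0.4, -2.0]
opening: 0.0271
```

Emit:
step_arm(series=[[0,0,0,0.5,0],[0,0,0,0.7,0],[0,0,0,0.7,0],[0,0,0,0.5,0],[0,0,0,0,0]])

```text
time: 10.35
tool_pos: [0.5718, -0.1015, 0.18]
tool_rot: [3.138, 0.002, 1.756]
contact_force: [0.9, -1.0, -2.2]
opening: 0.0273
```

Emit:
step_arm(series=[[0,-0.075,0.4,0,0],[0,-0.15,0.8,0,0],[0,-0.15,0.8,0,0],[0,-0.15,0.8,0,0],[0,-0.15,0.8,0,0],[0,-0.15,0.8,0,0],[0,-0.15,0.8,0,0],[0,-0.15,0.8,0,0],[0,-0.15,0.8,0,0],[0,-0.055,0.28,0,0],[0,0,0,0,0],[0,0,0,0,0]])

```text
time: 11.55
tool_pos: [0.5373, 0.0751, 0.1771]
tool_rot: [-3.141, 0.0, 1.756]
contact_force: [-0.3, 0.4, -1.4]
opening: 0.0272
```

Run:
```python
from cell import sensors, vision
from h import *
o=sensors.observe();print(o["time"],o["tool_pos"],o["tool_rot"],o["contact_force"],o["torque"],o["opening"])
d=vision.read_camera("wrist");np.savez("wrist9.npz",**d);cv2.imwrite("pics/w9.png",d["pixels"])
d=vision.read_camera("scene");np.savez("scene9.npz",**d)
cv2.imwrite("pics/s9.png",cv2.resize(d["pixels"][90:240,170:330],None,fx=4.4,fy=4,interpolation=cv2.INTER_CUBIC))
```

```text
11.55 [0.53732091 0.07513137 0.17711388] [-3.14098709e+00  2.58435423e-04  1.75623699e+00] [-0.25926609  0.37034871 -1.44543169] [ 0.04872197 -0.11642036  0.02330517] 0.027203882378502558
```

View pics/w9.png

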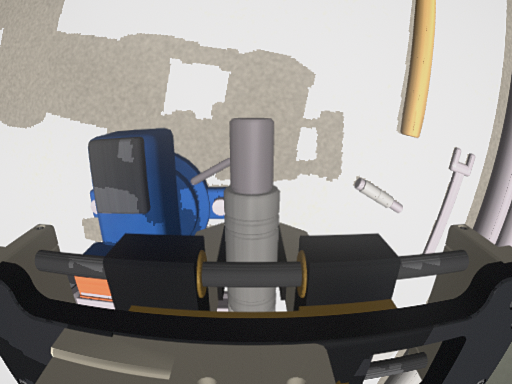

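View pics/s9.png

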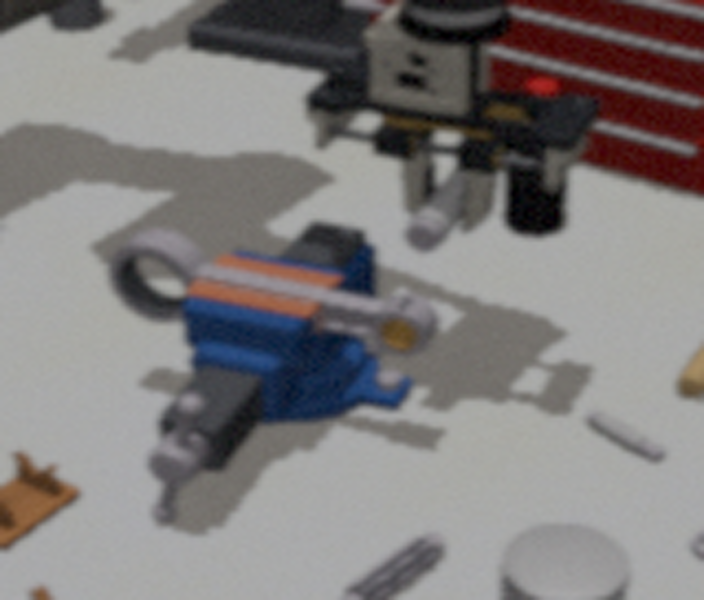

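Emit:
step_arm(series=[[0,0,0,-0.5,0],[0,0,0,-0.7,0],[0,0,0,-0.7,0],[0,0,0,-0.5,0],[0,0,0,0,0],[0,0,0,0,0]])

```text
time: 12.25
tool_pos: [0.5376, 0.0753, 0.1174]
tool_rot: [-3.141, -0.0, 1.756]
contact_force: [0.8, 1.2, -2.0]
opening: 0.027
```

Emit:
step_arm(series=[[0,0.028,-0.15,0,0],[0,0.028,-0.15,0,0],[0,0.028,-0.15,0,0],[0,0,0,0,0]])

```text
time: 12.65
tool_pos: [0.5399, 0.0636, 0.1179]
tool_rot: [3.141, 0.0, 1.755]
contact_force: [0.1, -0.4, -1.6]
opening: 0.0268
```

Emit:
step_arm(series=[[0,0.008,-0.04,0,0],[0,0.008,-0.04,0,0],[0,0,0,0,0]])

```text
time: 12.95
tool_pos: [0.54, 0.0621, 0.1175]
tool_rot: [3.141, 0.0, 1.756]
contact_force: [0.2, -0.7, -2.3]
opening: 0.027
```

Emit:
step_arm(series=[[0,0.006,-0.03,0,0],[0,0,0,0,0]])

```text
time: 13.15
tool_pos: [0.5401, 0.0615, 0.1175]
tool_rot: [3.142, 0.0, 1.756]
contact_force: [-0.5, -0.3, -1.9]
opening: 0.0272
```

Emit:
step_arm(series=[[0,0.006,-0.03,0,0],[0,0,0,0,0]])

```text
time: 13.35
tool_pos: [0.5402, 0.0607, 0.1175]
tool_rot: [3.142, 0.0, 1.756]
contact_force: [0.5, 0.2, -1.8]
opening: 0.0276
```

Emit:
step_arm(series=[[0,0.006,-0.03,0,0],[0,0,0,0,0]])

```text
time: 13.55
tool_pos: [0.5404, 0.0599, 0.1175]
tool_rot: [3.142, 0.0, 1.756]
contact_force: [0.5, 0.4, -2.1]
opening: 0.0271
```

Emit:
step_arm(series=[[0,0.005,-0.03,0,0],[0,0,0,0,0]])

```text
time: 13.75
tool_pos: [0.5404, 0.0597, 0.1175]
tool_rot: [3.142, -0.001, 1.756]
contact_force: [-1.2, 3.6, -1.9]
opening: 0.0272
```

Emit:
step_arm(series=[[0,0.005,-0.03,0,0],[0,0,0,0,0]])

```text
time: 13.95
tool_pos: [0.5403, 0.0596, 0.1174]
tool_rot: [-3.141, -0.002, 1.756]
contact_force: [-0.9, 7.0, -2.9]
opening: 0.0271
```

Emit:
step_arm(series=[[0,0.004,-0.023,0,0],[0,0,0,0,0],[0,0,0,0,0],[0,0,0,0,0],[0,0,0,0,0],[0,0,0,0,0],[0,0,0,0,0],[0,0,0,0,0]])

```text
time: 14.75
tool_pos: [0.5403, 0.0596, 0.1174]
tool_rot: [-3.141, -0.003, 1.756]
contact_force: [-1.3, 8.2, -2.1]
opening: 0.0271
```

Run:
```python
from cell import sensors, vision
from h import *
o=sensors.observe();print(o["time"],o["tool_pos"],o["tool_rot"],o["contact_force"],o["torque"],o["opening"])
d=vision.read_camera("wrist");np.savez("wrist10.npz",**d);cv2.imwrite("pics/w10.png",d["pixels"])
d=vision.read_camera("scene")
cv2.imwrite("pics/s10.png",cv2.resize(d["pixels"][110:210,210:310],None,fx=6,fy=6,interpolation=cv2.INTER_CUBIC))
```

```text
14.75 [0.540301   0.05957405 0.11743285] [-3.14141897e+00 -2.51760861e-03  1.75626826e+00] [-1.33182089  8.22420923 -2.09031556] [1.47478845 0.14108944 0.06757854] 0.027089815102385794
```

View pics/s10.png

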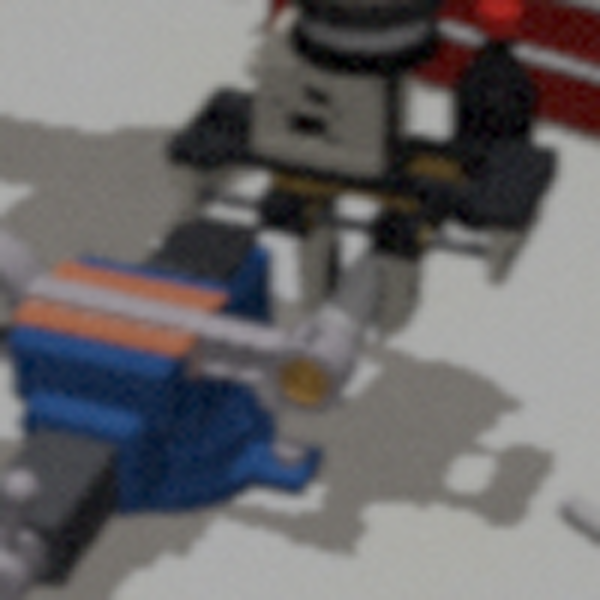

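View pics/w10.png

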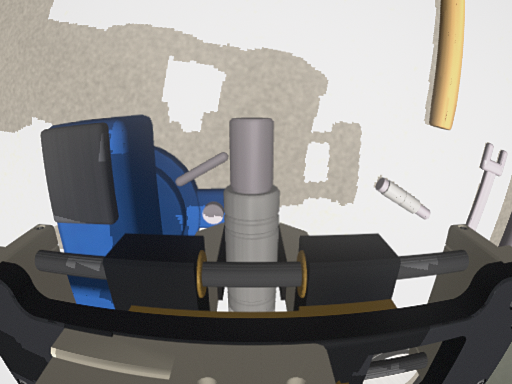

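Emit:
step_arm(series=[[0,0.002,-0.012,0,0],[0,0,0,0,0],[0,0,0,0,0],[0,0,0,0,0],[0,0,0,0,0],[0,0,0,0,0],[0,0,0,0,0],[0,0,0,0,0],[0,0,0,0,0],[0,0,0,0,0],[0,0,0,0,0],[0,0,0,0,0]])

```text
time: 16.05
tool_pos: [0.5403, 0.0596, 0.1174]
tool_rot: [-3.141, -0.003, 1.756]
contact_force: [-0.5, 10.7, -0.6]
opening: 0.0267
```

Emit:
step_arm(series=[[0,-0.02,0.12,0,0],[0,-0.05,0.25,0,0],[0,-0.05,0.26,0,0],[0,0,0,0,0],[0,0,0,0.5,0],[0,0,0,0.7,0],[0,0,0,0.7,0],[0,0,0,0.5,0],[0,0,0,0,0]])

```text
time: 16.95
tool_pos: [0.539, 0.0732, 0.1799]
tool_rot: [3.137, 0.001, 1.756]
contact_force: [0.0, 0.5, -1.8]
opening: 0.0269
```

Emit:
step_arm(series=[[0,-0.05,-0.4,0,-0.2],[0,-0.097,-0.85,0,-0.31],[0,-0.097,-0.85,0,-0.31],[0,-0.097,-0.85,0,-0.31],[0,-0.097,-0.85,0,-0.31],[0,-0.097,-0.85,0,-0.31],[0,-0.097,-0.85,0,-0.31],[0,-0.097,-0.85,0,-0.31],[0,-0.097,-0.85,0,-0.31],[0,-0.097,-0.85,0,-0.31],[0,-0.097,-0.85,0,-0.31],[0,-0.05,-0.4,0,-0.31]])

```text
time: 18.15
tool_pos: [0.51, -0.1611, 0.1765]
tool_rot: [-3.14, -0.0, 1.464]
contact_force: [0.3, -0.1, -1.8]
opening: 0.0272
```

Emit:
step_arm(series=[[0,-0.097,-0.85,0,-0.31],[0,-0.097,-0.85,0,-0.31],[0,-0.097,-0.85,0,-0.31],[0,-0.097,-0.85,0,-0.31],[0,-0.097,-0.85,0,-0.31],[0,-0.097,-0.85,0,-0.31],[0,-0.097,-0.85,0,-0.31],[0,-0.097,-0.85,0,-0.31],[0,-0.05,-0.4,0,-0.1],[0,0,0,0,0],[0,0,0,0,0],[0,0,0,0,0]])

```text
time: 19.35
tool_pos: [0.4905, -0.338, 0.1774]
tool_rot: [-3.141, -0.001, 1.262]
contact_force: [1.0, -0.1, -2.4]
opening: 0.0269
```

Run:
```python
from cell import sensors, vision
from h import *
o=sensors.observe();print(o["time"],o["tool_pos"],o["tool_rot"],o["contact_force"],o["torque"],o["opening"])
d=vision.read_camera("wrist");np.savez("wrist11.npz",**d);cv2.imwrite("pics/w11.png",d["pixels"])
```

```text
19.35 [ 0.49052663 -0.33803121  0.17740123] [-3.14120983e+00 -5.51715707e-04  1.26188785e+00] [ 1.03782374 -0.09945276 -2.35348331] [-0.03329379 -0.039174   -0.02170942] 0.02686385592886829
```

View pics/w11.png

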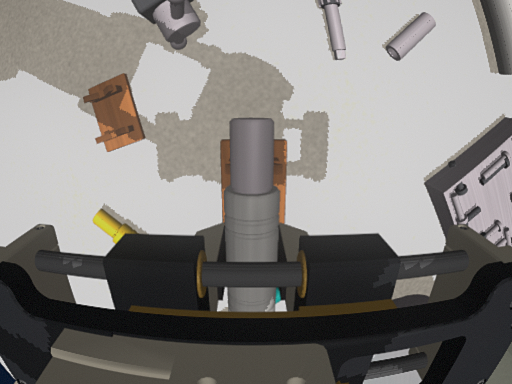

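Emit:
step_arm(series=[[0,-0.06,-0.47,0,0],[0,0,0,-0.5,0],[0,0,0,-0.8,0],[0,0,0,-0.8,0],[0,0,0,-0.8,0],[0,0,0,-0.8,0],[0,0,0,-0.6,0],[0,0,0,-0.4,0],[0,0,0,0,0],[0,0,0,0,0]])

```text
time: 20.4
tool_pos: [0.489, -0.3511, 0.0601]
tool_rot: [3.141, 0.0, 1.261]
contact_force: [0.6, -0.2, -2.6]
opening: 0.0271
```

Emit:
step_arm(series=[[0,0,0.02,-0.12,0],[0,0,0,-0.1,0],[0,0,0,-0.06,0],[0,0,0,-0.03,0],[0,0,0,0,0],[0,0,0,0,0]])

```text
time: 21.0
tool_pos: [0.4889, -0.3505, 0.0523]
tool_rot: [3.141, 0.0, 1.261]
contact_force: [-0.8, 0.1, -2.7]
opening: 0.0274
```

Emit:
step_arm(series=[[0,0,0,-0.025,0],[0,0,0,0,0]])

```text
time: 21.2
tool_pos: [0.4889, -0.3504, 0.0516]
tool_rot: [3.141, 0.0, 1.261]
contact_force: [0.1, 0.3, -2.3]
opening: 0.0271
```

Emit:
step_arm(series=[[0,0,0,-0.025,0],[0,0,0,0,0]])

```text
time: 21.4
tool_pos: [0.4889, -0.3505, 0.0514]
tool_rot: [3.141, 0.0, 1.261]
contact_force: [-1.6, 0.1, 1.0]
opening: 0.0271
```

Emit:
step_arm(series=[[0,0,0,-0.01,0],[0.33,0,0,0,0],[0.4,0,0,0,0],[0.6,0,0,0,0],[0.75,0,0,0,0],[0.75,0,0,0,0]])

```text
time: 22.0
tool_pos: [0.4889, -0.3504, 0.0506]
tool_rot: [3.142, -0.0, 1.261]
contact_force: [0.5, -0.9, -0.3]
opening: 0.0559
```

Emit:
step_arm(series=[[0.75,0,0,0.3,0],[0.75,0,0,0.7,0],[0.75,0,0,0.9,0],[0.75,0,0,0.9,0],[0.75,0,0,0.9,0],[0.75,0,0,0.6,0],[0.75,0,0,0,0],[0.75,0,0,0,0]])

```text
time: 22.8
tool_pos: [0.4888, -0.3503, 0.1583]
tool_rot: [3.141, 0.0, 1.261]
contact_force: [-0.9, 0.0, -0.8]
opening: 0.0688
```

Run:
```python
from cell import sensors, vision
from m import *
o=sensors.observe();print(o["time"],o["tool_pos"],o["tool_rot"],o["contact_force"],o["opening"])
d=vision.read_camera("wrist");np.savez("wrist12.npz",**d);cv2.imwrite("pics/w12.png",d["pixels"])
d=vision.read_camera("top");cv2.imwrite("pics/t12.png",d["pixels"])
```

```text
22.8 [ 0.48880547 -0.35031129  0.15826674] [3.14123543e+00 1.19137113e-04 1.26082811e+00] [-0.8783324   0.04863947 -0.81886502] 0.06884640733642626
```

View pics/w12.png

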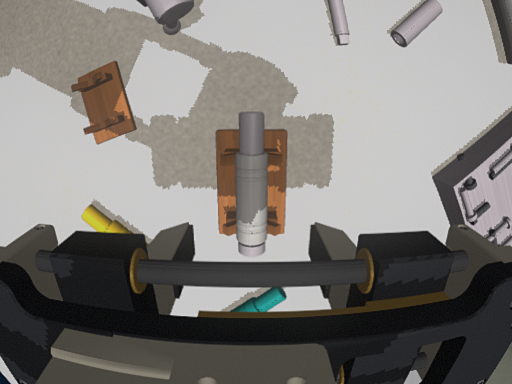

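View pics/t12.png

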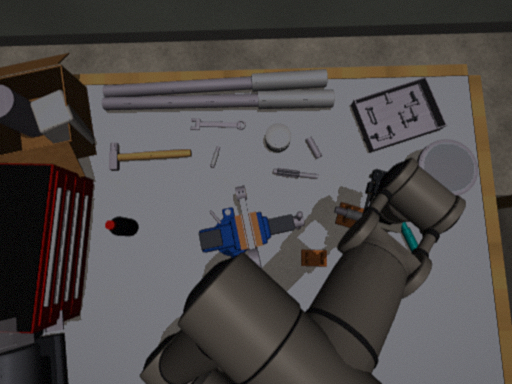

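```bash
python3 -c "
from cell import hand_in,sensors
print(hand_in()); print(sensors.observe()['contact_force'])"
```

```text
the job is handed in; nothing more can be done
None
the job is handed in; nothing more can be done
```

I checked the bush with both ends of the gauge, laid the gauge back in its rest, and handed the job in at about 23 s. No verdict was reported.

- **Go end:** I put it in from the −y side. It slid in with no noticeable side force and stopped dead with the shoulder on the bush at about 6 N. The wrist view showed the tip standing out on the far side.
- **No-go end:** I offered it from the +y side. It stopped within 1 mm of where a refusal should stop it (120 mm along the bore from the go-home position). I held it at about 8 N, then 10–11 N, for over 2 s in all, and it did not enter or slip in the fingers.
- **Return:** The gauge came down gently into the vees, was released, and the arm lifted about 108 mm clear. The last wrist picture shows it lying in both vees, where it lay at the start. In the last top view the hammer, spanner, reamer, piston, pin, small gauge and oil bottle look unmoved; I compared them by eye only.

No check failed. The position readings taken while the arm was still settling were off by 1–3 mm. I corrected for this before gripping and again before putting the gauge down.

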